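# Balance a wheel flange against brass weights

### The job

The steel wheel flange in one pan of the bench balance weighs 700 g. From the four brass weights standing on the bench (1 kg, 500 g, 200 g and 100 g, the heavier the bigger), put the 500 g one and the 200 g one upright into the balance's empty pan, side by side, so that the beam levels; then let go and leave the balance at rest.

Things in the scene. Friction and masses are not known exactly. Their poses are not given: they have to be found in the camera images.
- weight_500: The 500 g weight, second largest of four alike (diameters 55, 44, 32, 25 mm), shuffled on the bench, at least 100 mm between centres: upright brass cylinder 44 mm in diameter, 35 mm tall, with a small knob (18 mm wide, on a thinner neck) on top, 52 mm tall in all. Origin: centre of its underside; z up. Grip across the cylinder from above, at any yaw.
- weight_200: The 200 g weight, third largest: same shape and metal, 32 mm in diameter, cylinder 26 mm tall, 40 mm in all with its knob (13 mm wide). The 100 g one is 25 mm wide and 33 mm tall, the 1 kg one 55 mm wide and 64 mm tall. Origin: centre of its underside; z up.
- pan (a point): Floor centre of the empty round pan: floor 130 mm across, rim 4 mm high, 146 mm across. It moves with the beam but stays horizontal: floor 114 mm above the bench at the start, 100 mm with the beam level. z up; y along the beam to the flange's equal pan 230 mm away (flange 90 mm wide, 26 mm tall); x across the beam: the weights fit 30 mm each side along x. Scale plate at mid-beam: top at 118 mm.
- beam (a joint): Beam angle, rad: 0 level, +0.12 (a stop) flange's pan fully down, as at the start, -0.12 weights' pan fully down. Stays at +0.12 with the 200 g or 500 g weight alone; rests near 0 with 700 g in the pan (anywhere on it), about 1 s after the load is let go; 100 g wrong is clearly off level. The empty pan starts to yield at about 6 N of downward load, with the 500 g weight in it at about 1 N.
There are look-alikes about, which are no part of the job. Leave any green look-alike of the weight_500 alone. What is shaped like the weight_200 but blue is not meant.

How it is judged:
At the end, for the whole second after the job is handed in: The 500 g and the 200 g weights both stand upright (within 10 degrees) and at rest on the floor of the pan that was empty (origins within 65 mm of its centre and from 6 mm below to 8 mm above its floor), and the beam rests level within 0.04 rad (value of joint beam between -0.04 and 0.04 rad and velocity of joint beam between -0.05 and 0.05 rad/s and horizontal distance between each of weight_500, weight_200 and pan below 0.065 m and z of weight_500 in the frame of pan between -0.006 and 0.008 m and angle between each of weight_500, weight_200's own z axis and vertical below 0.18 rad and linear speed of each of weight_500, weight_200 below 0.03 m/s and z of weight_200 in the frame of pan between -0.006 and 0.008 m); the robot touches nothing.
It also fails if it takes over 53 s, if anything falls off the work surface, if the arm or the gripper's body presses on something with over 40 N, if the wrist force passes 120 N, or if a joint passes its speed limit or range.

### The arm

A 6-joint arm with a two-finger parallel gripper is mounted at the origin on the work surface. World frame = base frame: x ahead of the robot, y to its left, z up, the work surface at z = 0. Lengths are in m, angles in rad, forces in N, time in s.
With the tool pointing down it reaches from about 0.225 to 0.875 m from the base axis. Payload 3.4 kg.
Tool frame: the origin (TCP) lies midway between the tips of the shut fingers; the grasp point (between the pads) lies ctrl.grip_point_offset behind it (ctrl.grip_point_offset is the distance from the TCP to the grasp point, in m); z points along the fingers, y is the line along which they close (so a half turn about z gives the same grasp; the last joint's range is limited). The gripper opens to 85 mm and grips with 20 to 120 N. Pads are 22 mm wide; open, the fingers measure 114 mm over their backs; the gripper's body (76 mm by 85 mm) begins 54 mm behind the grasp point. The pads swing forward as they close: fully open they stand 13 mm farther back than shut.
Start: joints at [-1.324, 0.276, 1.505, -0, 1.361, -0.121], TCP at [0.207, -0.537, 0.231] pointing down, gripper open.
Joint ranges: [-2.89, 2.89], [-0.75, 2.08], [0.22, 2.7], [-1.18, 4.32], [0.11, 2.71], [-2.7, 2.7]. Speed limits (rad/s): [2.57, 2.57, 3.14, 3.14, 3.14, 3.14].

### API

Orientations are given as a rotation vector (axis times angle).
In Python, from bench import ctrl gives the robot as it stands.
- The arm moves only by the tool servo_tool, never from a script. Its argument "motion" is a list of rows, each a list of 3 entries, a list of its own where there are three numbers: the shift along the tool's x, y, z in m, then the turn about the tool's z in rad, then the finger opening in m, from 0 to 0.0854. In form: [[[x, y, z], spin, grip], ...]. A call has 1 to 5 rows; each row shifts and turns the commanded pose from where the row before left it, along the tool's axes as they then stand; what a row does not reach is not made up. A row lasts 1/12 s, in which the tool goes at most 41.7 mm and 7.16 degrees, less where a joint would pass 70% of its speed; a pose out of reach is approached as far as the arm can. A call with a gripper value outside its range is refused whole. The fingers move at their own pace and stop on an object; "squeeze" is the grip in N (left out, the last holds). Time passes only in rows, so rows that do not move let the fingers close. It gives the time, the measured TCP pose, the force, the opening and the grip force at its end, in the units of the state.
- ctrl.get_obs(): the state, without advancing time (a new reading comes with each control period).
- ctrl.grab_frame(name): name is "scene" or "top" or "wrist"; returns (picture, depth): 400x640x3 uint8, red, green, blue; 400x640 float32, m along the optical axis (not along the pixel's ray), 0 where there is no reading.
- ctrl.calibration(name): a dict with "intrinsics" (3x3 intrinsics, pixels), "R" (3x3) and "t" (3): a world point X has camera coordinates R X + t. Camera axes: x right, y down, z forward; pixel columns grow to the right and rows downward; lengths in m; the calibration is good to about 2 mm. The wrist camera is an equidistant fisheye: a pixel r from the principal point sees the ray r / f radians off the axis. A picture is of the moment at which its call begins: read the wrist's pose just before it. calibration takes no time and is no camera call; for the wrist camera it gives the pose at the moment of the call.
- ctrl.sign_off(): hands the job in; it is judged then, once.
The state is a dict: "t": time; "joints": joint angles; "joint_vel": joint speeds; "effort": joint torques, N m; "tcp_pos": TCP position; "eef_rot": TCP orientation; "wrist_force": force on the tool from outside, world axes, zero at the start; "ft_torque": the same for the moment, N m; "opening": finger opening in m; "grasp_force": force on a finger pad.
Only numpy, scipy, OpenCV 4.12 (cv2) and the standard library are available. Lean on these libraries where they do the work, as an engineer would, in place of code of your own. Each camera call takes 0.05 s, during which the arm holds its last target. There are 200 camera calls.

## Working session

There is one attempt and no reset: what is moved stays moved. The work goes in short steps, Python scripts to look and compute and a tool call to move; the robot and the scene stay as the last step left them, time stands still between calls to the robot, and variables do not carry over. Pictures are saved under pics/ and viewed, at most 10 in all, crops included, and the job is handed in when it is done.

Besides the shell and the picture viewer there is one more tool, called by a JSON object that holds its "method" and its "body". servo_tool: Moves the arm, as the interface text tells. Its arguments: {"type":"object","properties":{"motion":{"type":"array"},"squeeze":{"type":"number"}},"required":["motion"]}

```bash
mkdir -p pics; cat > h.py <<'E'
import numpy as np, cv2
from bench import ctrl
def pts(name):
    c=ctrl.calibration(name); im,d=ctrl.grab_frame(name)
    K=np.array(c["intrinsics"]);R=np.array(c["R"]);t=np.array(c["t"])
    v,u=np.mgrid[:400,:640]
    P=np.stack([(u-K[0,2])/K[0,0]*d,(v-K[1,2])/K[1,1]*d,d],-1)
    return im,d,(P-t)@R
E
python3 - <<'E'
from h import *
o=ctrl.get_obs();print(o['t'],o['tcp_pos'],o['eef_rot'],o['opening'],ctrl.grip_point_offset)
print(cv2.Rodrigues(np.array(o['eef_rot']))[0].round(3))
im,d,W=pts("top");np.savez('top.npz',im=im,d=d,W=W)
a=im[...,::-1].copy();cv2.imwrite('pics/top.png',a)
m=((W[...,2]>0.012)&(d>0)).astype(np.uint8)
n,l,s,c=cv2.connectedComponentsWithStats(m)
for i in range(1,n):
    if s[i,4]>30:
        q=W[l==i];top=q[:,2]; z=np.percentile(top,98)
        print(i,s[i],q.min(0).round(3),q.max(0).round(3),im[l==i].mean(0).round())
im,d,W=pts("scene");cv2.imwrite('pics/scene.png',im[...,::-1])
E
```

```text
0.0 [ 0.20663093 -0.53603945  0.2304212 ] [-3.08680537e+00 -5.74205145e-01  1.57742263e-04] 0.08530071990717342 0.0187
[[ 0.933  0.36  -0.   ]
 [ 0.36  -0.933  0.002]
 [ 0.    -0.002 -1.   ]]
1 [ 532  111  102  101 8059] [ 0.514 -0.74   0.012] [ 0.725 -0.58   0.095] [149. 115.  83.]
4 [454 147  23  21 354] [ 0.617 -0.441  0.012] [ 0.661 -0.397  0.055] [ 44. 117.  58.]
5 [  108   153   175    85 10393] [ 0.46  -0.012  0.015] [0.639 0.357 0.121] [147. 145. 141.]
6 [360 152  14  15 164] [ 0.62  -0.209  0.013] [ 0.652 -0.179  0.042] [ 46.  83. 153.]
7 [415 167  22  20 338] [ 0.573 -0.348  0.012] [ 0.615 -0.306  0.054] [160. 132.  57.]
8 [368 181  15  14 162] [ 0.556 -0.228  0.012] [ 0.585 -0.197  0.043] [166. 136.  60.]
9 [361 223  26  25 521] [ 0.438 -0.232  0.012] [ 0.49  -0.179  0.065] [174. 142.  61.]
10 [431 236  12  11 103] [ 0.439 -0.36   0.014] [ 0.461 -0.335  0.034] [157. 127.  57.]
11 [   0  265   29  103 1690] [0.184 0.564 0.012] [0.402 0.627 0.04 ] [111. 110. 109.]
12 [  90  286   49   37 1242] [0.29  0.31  0.012] [0.36  0.384 0.088] [112. 113. 111.]
13 [ 209  351   81   49 3197] [ 0.16  -0.029  0.086] [0.244 0.117 0.315] [77. 78. 69.]
14 [ 532  375  108   25 2312] [ 0.112 -0.696  0.012] [ 0.235 -0.543  0.276] [75. 23. 24.]
```

View pics/top.png

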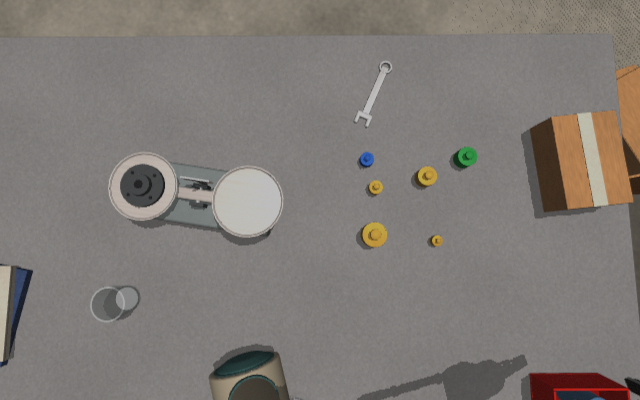

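View pics/scene.png

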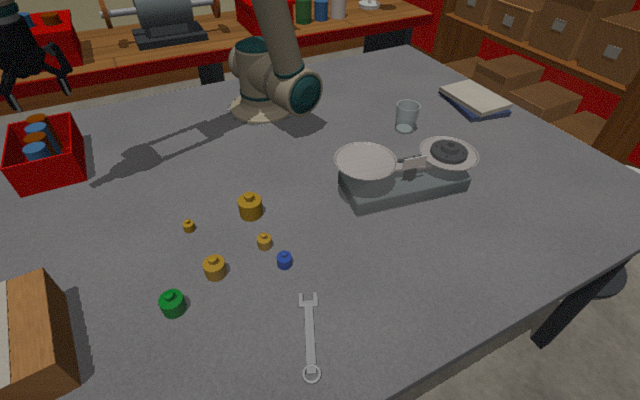

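The brass weights are at these pixels: 1 kg (374,235), 500 g (427,176), 200 g (375,187) and 100 g (437,241). The decoys are green (467,157) and blue (367,159). The empty pan is at (248,201) and the flange at (143,185).

```bash
python3 - <<'E'
from h import *
f=np.load('top.npz');W=f['W'];d=f['d'];im=f['im']
def cen(u,v,r,z0,z1):
    vv,uu=np.mgrid[:400,:640]
    m=(np.hypot(uu-u,vv-v)<r)&(W[...,2]>z0)&(W[...,2]<z1)&(d>0)
    q=W[m]; (c,rr)=cv2.minEnclosingCircle(q[:,:2].astype(np.float32)*1000)
    return np.round(c,1),round(rr,1),q.mean(0).round(4),m.sum()
print('500',cen(427,176,15,.031,.039),cen(427,176,8,.047,.057))
print('200',cen(375,187,12,.022,.030),cen(375,187,8,.036,.045))
print('1k',cen(374,235,17,.04,.07))
print('green',cen(467,157,15,.031,.039),'blue',cen(367,159,12,.02,.03))
print('pan',cen(248,201,42,.108,.125))
print('flange',cen(143,185,26,.09,.125),cen(143,185,40,.08,.105))
E
```

```text
500 (array([ 595., -327.]), 22.0, array([ 0.5938, -0.3264,  0.0349]), np.int64(237)) (array([ 594.8, -327.2]), 8.9, array([ 0.5949, -0.3275,  0.0507]), np.int64(51))
200 (array([ 570.9, -213.2]), 15.7, array([ 0.5706, -0.2128,  0.0259]), np.int64(124)) (array([ 571.2, -213.4]), 6.0, array([ 0.571 , -0.2131,  0.039 ]), np.int64(27))
1k (array([ 464.3, -205.8]), 27.3, array([ 0.4641, -0.2052,  0.0482]), np.int64(494))
green (array([ 639.1, -419.6]), 22.5, array([ 0.6377, -0.4175,  0.035 ]), np.int64(230)) blue (array([ 636.1, -194.3]), 16.0, array([ 0.6352, -0.1936,  0.026 ]), np.int64(124))
pan (array([531.9,  58.8]), 72.7, array([0.5317, 0.0593, 0.1138]), np.int64(4018))
flange (array([567.9, 283.1]), 45.7, array([0.5674, 0.2799, 0.1011]), np.int64(1491)) (array([568. , 284.4]), 73.0, array([0.5667, 0.2829, 0.0902]), np.int64(3297))
```

{"method": "servo_tool", "body": {"motion": [[[0.04,0,0],0.105,0.085],[[0.04,0,0],0.105,0.085],[[0.04,0,0],0.105,0.085],[[0.04,0,0],0.105,0.085],[[0.04,0,0],0.105,0.085]]}}

```text
t: 0.52
tcp_pos: [0.4036, -0.504, 0.2312]
eef_rot: [-3.13, 0.254, 0.001]
wrist_force: [-0.8, -1.3, 0.9]
opening: 0.0849
grasp_force: 0.0
```

{"method": "servo_tool", "body": {"motion": [[[0.024,-0.03,0.015],0,0.085],[[0.024,-0.03,0.015],0,0.085],[[0.024,-0.03,0.015],0,0.085],[[0.024,-0.03,0.015],0,0.085],[[0.024,-0.03,0.015],0,0.085]]}}

```text
t: 0.93
tcp_pos: [0.5451, -0.3745, 0.155]
eef_rot: [-3.131, 0.247, 0.001]
wrist_force: [0.3, -0.6, -0.1]
opening: 0.085
grasp_force: 0.0
```

{"method": "servo_tool", "body": {"motion": [[[0.02,-0.028,0.02],0,0.085],[[0.021,-0.0275,0.02],0,0.085],[[0,0,0.01],0,0.085],[[0,0,0],0,0.085],[[0,0,0],0,0.085]]}}

```text
t: 1.35
tcp_pos: [0.5926, -0.3276, 0.1053]
eef_rot: [-3.132, 0.245, 0.004]
wrist_force: [0.7, -0.9, 0.6]
opening: 0.0851
grasp_force: 0.0
```

{"method": "servo_tool", "body": {"motion": [[[0.0024,-0.001,0.03],0,0.085],[[0,0,0.03],0,0.085],[[0,0,0.025],0,0.085],[[0,0,0.014],0,0.085],[[0,0,0],0,0.085]]}}

```text
t: 1.77
tcp_pos: [0.593, -0.3277, 0.0049]
eef_rot: [-3.129, 0.25, 0.008]
wrist_force: [-0.7, -0.5, 0.3]
opening: 0.0849
grasp_force: 0.0
```

{"method": "servo_tool", "body": {"motion": [[[0,0,0],0,0.04],[[0,0,0],0,0.035],[[0,0,0],0,0.03],[[0,0,0],0,0.03],[[0,0,0],0,0.03]], "squeeze": 40}}

```text
t: 2.18
tcp_pos: [0.5969, -0.328, 0.0098]
eef_rot: [3.13, -0.247, 0.005]
wrist_force: [-1.4, -0.3, 5.8]
opening: 0.0427
grasp_force: 42.0
```

{"method": "servo_tool", "body": {"motion": [[[0,0,-0.02],0,0.03],[[0,0,-0.04],0,0.03],[[0,0,-0.04],0,0.03],[[0,0,-0.04],0,0.03],[[0,0,-0.04],0,0.03]]}}

```text
t: 2.6
tcp_pos: [0.595, -0.3265, 0.1884]
eef_rot: [-3.131, 0.246, 0.003]
wrist_force: [1.3, -0.4, -4.4]
opening: 0.0421
grasp_force: 42.7
```

{"method": "servo_tool", "body": {"motion": [[[0,0,-0.03],0,0.03],[[0,-0.04,0],0,0.03],[[0,-0.04,0],0,0.03],[[0,-0.04,0],0,0.03],[[0,-0.04,0],0,0.03]]}}

```text
t: 3.02
tcp_pos: [0.62, -0.1674, 0.2169]
eef_rot: [-3.131, 0.248, 0.002]
wrist_force: [1.3, 0.8, -5.1]
opening: 0.0425
grasp_force: 42.8
```

{"method": "servo_tool", "body": {"motion": [[[-0.015,-0.035,0],0,0.03],[[-0.015,-0.035,0],0,0.03],[[-0.015,-0.035,0],0,0.03],[[-0.015,-0.035,0],0,0.03],[[-0.015,-0.035,0],0,0.03]]}}

```text
t: 3.43
tcp_pos: [0.5726, 0.0173, 0.2167]
eef_rot: [3.132, -0.247, -0.002]
wrist_force: [-0.5, 0.3, -4.4]
opening: 0.0425
grasp_force: 42.8
```

{"method": "servo_tool", "body": {"motion": [[[-0.017,-0.035,0],0,0.03],[[0,0,0.03],0,0.03],[[0,0,0.02],0,0.03],[[0,0,0],0,0.03],[[0,0,0],0,0.03]]}}

```text
t: 3.85
tcp_pos: [0.5614, 0.0529, 0.1662]
eef_rot: [3.131, -0.246, -0.006]
wrist_force: [-0.1, -1.0, -5.3]
opening: 0.0423
grasp_force: 42.8
```

```bash
python3 - <<'E'
from h import *
im,d,W=pts("scene");cv2.imwrite('pics/s2.png',cv2.resize(im[80:230,280:520,::-1],None,fx=3,fy=3))
print(ctrl.get_obs()['tcp_pos'],cv2.Rodrigues(np.array(ctrl.get_obs()['eef_rot']))[0].round(3))
E
```

```text
[0.56294163 0.05255143 0.16751941] [[ 0.988 -0.157 -0.   ]
 [-0.157 -0.988 -0.   ]
 [-0.     0.    -1.   ]]
```

View pics/s2.png

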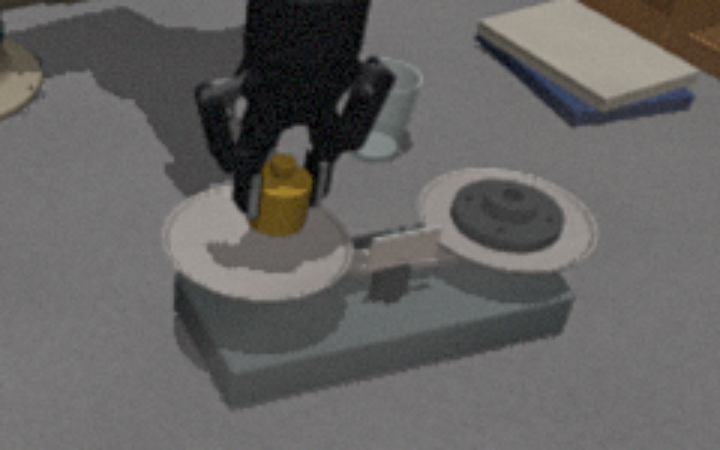

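The 500 g weight (crop 280,195) is held upright over the pan. I'll lower it gently until it touches.

{"method": "servo_tool", "body": {"motion": [[[0,0,0.02],0,0.03],[[0,0,0.013],0,0.03],[[0,0,0.004],0,0.03],[[0,0,0],0,0.03],[[0,0,0],0,0.03]]}}

```text
t: 4.32
tcp_pos: [0.564, 0.0523, 0.1315]
eef_rot: [-3.132, 0.248, -0.003]
wrist_force: [0.0, -0.1, -5.5]
opening: 0.0424
grasp_force: 42.8
```

{"method": "servo_tool", "body": {"motion": [[[0,0,0.001],0,0.03],[[0,0,0.001],0,0.03],[[0,0,0.001],0,0.03],[[0,0,0],0,0.03],[[0,0,0],0,0.03]]}}

```text
t: 4.73
tcp_pos: [0.5629, 0.0527, 0.1275]
eef_rot: [3.132, -0.247, 0.0]
wrist_force: [0.5, 0.6, -5.5]
opening: 0.0423
grasp_force: 42.8
```

{"method": "servo_tool", "body": {"motion": [[[0,0,0.001],0,0.03],[[0,0,0.001],0,0.03],[[0,0,0.001],0,0.03],[[0,0,0],0,0.03],[[0,0,0],0,0.03]]}}

```text
t: 5.15
tcp_pos: [0.5628, 0.0527, 0.1241]
eef_rot: [3.132, -0.247, -0.0]
wrist_force: [-0.8, 0.2, -5.2]
opening: 0.0421
grasp_force: 42.8
```

{"method": "servo_tool", "body": {"motion": [[[0,0,0.001],0,0.03],[[0,0,0.001],0,0.03],[[0,0,0],0,0.03],[[0,0,0],0,0.03],[[0,0,0],0,0.03]]}}

```text
t: 5.57
tcp_pos: [0.563, 0.0526, 0.1229]
eef_rot: [3.132, -0.247, 0.001]
wrist_force: [-1.5, -1.0, 1.0]
opening: 0.0422
grasp_force: 43.4
```

{"method": "servo_tool", "body": {"motion": [[[0,0,-0.0007],0,0.03],[[0,0,0],0,0.048],[[0,0,0],0,0.055],[[0,0,0],0,0.062],[[0,0,0],0,0.066]]}}

```text
t: 5.98
tcp_pos: [0.5632, 0.0527, 0.123]
eef_rot: [-3.132, 0.247, -0.001]
wrist_force: [0.4, -0.5, 0.6]
opening: 0.0661
grasp_force: 0.0
```

{"method": "servo_tool", "body": {"motion": [[[0,0,-0.005],0,0.066],[[0,0,-0.02],0,0.066],[[0,0,-0.03],0,0.066],[[0,0,-0.03],0,0.066],[[0,0,-0.02],0,0.066]]}}

```text
t: 6.4
tcp_pos: [0.5639, 0.0527, 0.2312]
eef_rot: [-3.132, 0.247, -0.006]
wrist_force: [0.9, -0.0, 0.3]
opening: 0.0659
grasp_force: 0.0
```

{"method": "servo_tool", "body": {"motion": [[[0.007,0.0373,0],0,0.066],[[0.007,0.0373,0],0,0.066],[[0.007,0.0373,0],0,0.066],[[0.007,0.0373,0],0,0.066],[[0.007,0.0373,0],0,0.066]]}}

```text
t: 6.82
tcp_pos: [0.5682, -0.1385, 0.2286]
eef_rot: [3.132, -0.246, 0.002]
wrist_force: [-0.1, 1.1, 0.1]
opening: 0.0659
grasp_force: 0.0
```

{"method": "servo_tool", "body": {"motion": [[[0.007,0.0373,0.01],0,0.066],[[0.007,0.0373,0.01],0,0.066],[[0,0,0.04],0,0.066],[[0,0,0.04],0,0.066],[[0,0,0.02],0,0.066]]}}

```text
t: 7.23
tcp_pos: [0.5679, -0.2129, 0.104]
eef_rot: [-3.129, 0.25, 0.009]
wrist_force: [-0.0, -0.1, 0.1]
opening: 0.0661
grasp_force: 0.0
```

{"method": "servo_tool", "body": {"motion": [[[0,0,0],0,0.066],[[0,0,0],0,0.066]]}}

```text
t: 7.4
tcp_pos: [0.5701, -0.2128, 0.1075]
eef_rot: [-3.131, 0.247, 0.003]
wrist_force: [1.0, -0.4, 0.5]
opening: 0.0663
grasp_force: 0.0
```

```bash
python3 - <<'E'
from h import *
im,d,W=pts("top");cv2.imwrite('pics/t2.png',cv2.resize(im[120:270,100:480,::-1],None,fx=2,fy=2))
vv,uu=np.mgrid[:400,:640]
m=(np.hypot(uu-248,vv-201)<36)&(W[...,2]>.145)
q=W[m&(W[...,2]<.155)];print('500 in pan',q.mean(0),len(q)); q=W[m&(W[...,2]>.158)];print(q.mean(0),len(q))
print(ctrl.get_obs()['tcp_pos'])
E
```

```text
500 in pan [0.56049366 0.05128667 0.14853944] 306
[0.53730741 0.01943845 0.32781696] 94
[ 0.57137832 -0.21323916  0.10919692]
```

View pics/t2.png

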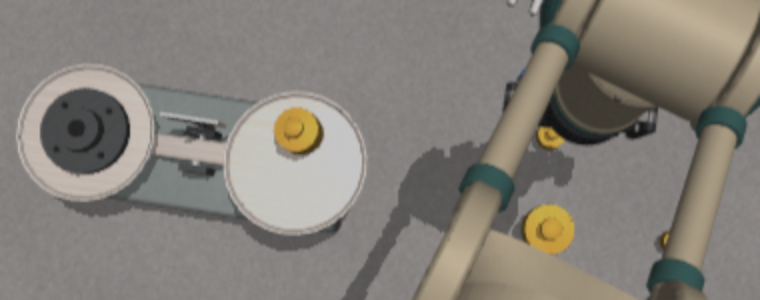

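The 500 g weight stands upright in the pan (crop 298,130). The gripper is above the 200 g weight (crop 550,135), so I'm descending to grip it.

{"method": "servo_tool", "body": {"motion": [[[0,0,0.035],0,0.066],[[0,0,0.035],0,0.066],[[0,0,0.025],0,0.066],[[0,0,0.009],0,0.066],[[0,0,0],0,0.066]]}}

```text
t: 7.87
tcp_pos: [0.5705, -0.2126, 0.0038]
eef_rot: [-3.132, 0.246, 0.001]
wrist_force: [0.0, -0.1, 0.6]
opening: 0.0661
grasp_force: 0.0
```

{"method": "servo_tool", "body": {"motion": [[[0,0,0],0,0.04],[[0,0,0],0,0.03],[[0,0,0],0,0.02],[[0,0,0],0,0.02],[[0,0,0],0,0.02]], "squeeze": 30}}

```text
t: 8.28
tcp_pos: [0.5723, -0.2136, 0.0067]
eef_rot: [3.13, -0.247, 0.008]
wrist_force: [0.3, 0.9, 7.0]
opening: 0.0305
grasp_force: 29.6
```

The fingertips press on the bench, so I'll regrip slightly higher.

{"method": "servo_tool", "body": {"motion": [[[0,0,0],0,0.04],[[0,0,-0.002],0,0.045],[[0,0,-0.002],0,0.045],[[0,0,0],0,0.045],[[0,0,0],0,0.045]]}}

```text
t: 8.7
tcp_pos: [0.5705, -0.213, 0.0082]
eef_rot: [3.132, -0.247, 0.0]
wrist_force: [-0.4, -0.1, -1.0]
opening: 0.045
grasp_force: 0.0
```

{"method": "servo_tool", "body": {"motion": [[[0,0,0],0,0.03],[[0,0,0],0,0.02],[[0,0,0],0,0.02],[[0,0,0],0,0.02]]}}

```text
t: 9.03
tcp_pos: [0.5703, -0.213, 0.0081]
eef_rot: [3.132, -0.247, -0.0]
wrist_force: [-0.9, -0.9, 2.2]
opening: 0.0304
grasp_force: 29.7
```

{"method": "servo_tool", "body": {"motion": [[[0,0,-0.02],0,0.02],[[0,0,-0.04],0,0.02],[[0,0,-0.04],0,0.02],[[0,0,-0.04],0,0.02],[[0,0,-0.04],0,0.02]]}}

```text
t: 9.45
tcp_pos: [0.5697, -0.2123, 0.1889]
eef_rot: [-3.131, 0.247, 0.002]
wrist_force: [0.9, -0.2, -1.7]
opening: 0.0304
grasp_force: 30.4
```

{"method": "servo_tool", "body": {"motion": [[[-0.015,-0.033,-0.02],0,0.02],[[-0.015,-0.033,0],0,0.02],[[-0.015,-0.033,0],0,0.02],[[-0.015,-0.033,0],0,0.02],[[-0.015,-0.033,0],0,0.02]]}}

```text
t: 9.87
tcp_pos: [0.521, -0.0365, 0.2074]
eef_rot: [-3.131, 0.248, 0.002]
wrist_force: [0.1, 0.9, -1.6]
opening: 0.0306
grasp_force: 30.5
```

{"method": "servo_tool", "body": {"motion": [[[-0.015,-0.033,0],0,0.02],[[-0.013,-0.033,0],0,0.02],[[-0.0075,-0.0315,0],0,0.02],[[0,0,0],0,0.02],[[0,0,0],0,0.02]]}}

```text
t: 10.28
tcp_pos: [0.5016, 0.0653, 0.2074]
eef_rot: [3.132, -0.241, -0.001]
wrist_force: [-0.5, -1.1, -1.7]
opening: 0.03
grasp_force: 30.6
```

{"method": "servo_tool", "body": {"motion": [[[0,0,0.03],0,0.02],[[0,0,0.03],0,0.02],[[0,0,0.017],0,0.02],[[0,0,0.004],0,0.02],[[0,0,0],0,0.02]]}}

```text
t: 10.7
tcp_pos: [0.5015, 0.0627, 0.1255]
eef_rot: [3.131, -0.249, -0.006]
wrist_force: [-0.1, -0.8, -2.8]
opening: 0.0302
grasp_force: 30.6
```

{"method": "servo_tool", "body": {"motion": [[[0,0,0.001],0,0.02],[[0,0,0],0,0.02],[[0,0,0],0,0.02]]}}

```text
t: 10.95
tcp_pos: [0.5035, 0.0634, 0.1273]
eef_rot: [-3.132, 0.247, -0.004]
wrist_force: [-0.4, -0.4, -1.9]
opening: 0.0304
grasp_force: 30.6
```

{"method": "servo_tool", "body": {"motion": [[[0,0,0.002],0,0.02],[[0,0,0.001],0,0.02],[[0,0,0.001],0,0.02],[[0,0,0],0,0.02],[[0,0,0],0,0.02]]}}

```text
t: 11.37
tcp_pos: [0.5023, 0.0638, 0.122]
eef_rot: [3.132, -0.246, -0.0]
wrist_force: [0.1, -0.5, -1.2]
opening: 0.0296
grasp_force: 30.6
```

{"method": "servo_tool", "body": {"motion": [[[0,0,0.001],0,0.02],[[0,0,0.001],0,0.02],[[0,0,0.001],0,0.02],[[0,0,0],0,0.02],[[0,0,0],0,0.02]]}}

```text
t: 11.78
tcp_pos: [0.5024, 0.0636, 0.119]
eef_rot: [3.132, -0.247, 0.0]
wrist_force: [-0.9, -2.1, -0.3]
opening: 0.0306
grasp_force: 30.7
```

{"method": "servo_tool", "body": {"motion": [[[0,0,0.002],0,0.02],[[0,0,0.002],0,0.02],[[0,0,0.002],0,0.02],[[0,0,0],0,0.02],[[0,0,0],0,0.02]]}}

```text
t: 12.2
tcp_pos: [0.5023, 0.0638, 0.1128]
eef_rot: [3.132, -0.247, -0.0]
wrist_force: [-0.0, 0.3, 0.4]
opening: 0.0303
grasp_force: 30.7
```

{"method": "servo_tool", "body": {"motion": [[[0,0,0.0015],0,0.02],[[0,0,0.0015],0,0.02],[[0,0,0],0,0.02],[[0,0,0],0,0.02],[[0,0,0],0,0.02]]}}

```text
t: 12.62
tcp_pos: [0.5023, 0.0638, 0.11]
eef_rot: [3.132, -0.247, -0.0]
wrist_force: [-1.5, -0.9, -0.9]
opening: 0.0302
grasp_force: 30.8
```

{"method": "servo_tool", "body": {"motion": [[[0,0,0],0,0.036],[[0,0,0],0,0.043],[[0,0,0],0,0.05],[[0,0,0],0,0.054],[[0,0,0],0,0.054]]}}

```text
t: 13.03
tcp_pos: [0.5025, 0.0638, 0.1101]
eef_rot: [-3.132, 0.247, -0.001]
wrist_force: [-0.5, -0.8, 1.1]
opening: 0.0538
grasp_force: 0.0
```

{"method": "servo_tool", "body": {"motion": [[[0,0,-0.005],0,0.054],[[0,0,-0.02],0,0.054],[[0,0,-0.03],0,0.054],[[0,0,-0.04],0,0.054],[[0,0,-0.03],0,0.054]]}}

```text
t: 13.45
tcp_pos: [0.5027, 0.0638, 0.2378]
eef_rot: [-3.132, 0.247, -0.003]
wrist_force: [0.6, -0.4, 0.1]
opening: 0.0543
grasp_force: 0.0
```

{"method": "servo_tool", "body": {"motion": [[[0,0.035,0],0,0.054],[[0,0.035,0],0,0.054],[[0,0.035,0],0,0.054],[[0,0.035,0],0,0.054],[[0,0.035,0],0,0.054]]}}

```text
t: 13.87
tcp_pos: [0.4745, -0.1104, 0.2357]
eef_rot: [3.132, -0.246, 0.002]
wrist_force: [0.5, 0.8, 0.6]
opening: 0.054
grasp_force: 0.0
```

{"method": "servo_tool", "body": {"motion": [[[0,0,0],0,0.054],[[0,0,0],0,0.054],[[0,0,0],0,0.054],[[0,0,0],0,0.054],[[0,0,0],0,0.054]]}}

```text
t: 14.28
tcp_pos: [0.4751, -0.1079, 0.2351]
eef_rot: [-3.132, 0.244, -0.0]
wrist_force: [-0.2, -0.3, 0.1]
opening: 0.0538
grasp_force: 0.0
```

```bash
python3 - <<'E'
from h import *
im,d,W=pts("scene");cv2.imwrite('pics/s3.png',cv2.resize(im[80:230,280:520,::-1],None,fx=3,fy=3))
vv,uu=np.mgrid[:400,:640]
for k in range(2):
    im,d,W=pts("top")
    m=(np.hypot(uu-248,vv-201)<36)&(d>0)
    for a,b in((.09,.112),(.123,.130),(.132,.138)):
        q=W[m&(W[...,2]>a)&(W[...,2]<b)];print(a,len(q),q.mean(0).round(4))
    q=W[(np.hypot(uu-143,vv-185)<26)];print('flange',np.percentile(q[:,2],[20,50]))
E
```

```text
0.09 1821 [0.5331 0.088  0.0993]
0.123 145 [0.5051 0.0613 0.1251]
0.132 276 [0.5551 0.0539 0.1343]
flange [0.10125716 0.11187775]
0.09 1815 [0.533  0.088  0.0993]
0.123 155 [0.5045 0.0611 0.1253]
0.132 283 [0.5554 0.0539 0.1344]
flange [0.10147679 0.11183744]
```

View pics/s3.png

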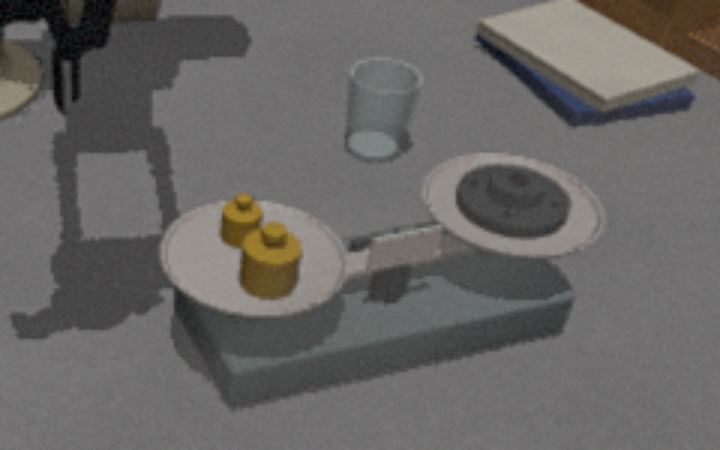

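Both weights stand upright in the pan (crop 242,222 and 271,262). Its floor is at 99 mm and steady, so the beam is level.

```bash
python3 -c "
from bench import ctrl
print(ctrl.sign_off())"
```

```text
the job is handed in; nothing more can be done
None
```

The 500 g and 200 g weights stand upright side by side in the pan, the beam rests level (pan floor measured at 99 mm, steady), and the job was handed in at about 14.5 s of the 53 s allowed; the sign-off did not report a verdict.

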